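# Roll a round bar blank into the V-block and up to its end stop

## Robot

A 6-joint arm with a two-finger parallel gripper is mounted at the origin on the work surface. World frame = base frame: x ahead of the robot, y to its left, z up, the work surface at z = 0. Lengths are in mm, angles in degrees, forces in N, time in s.
With the tool pointing down it reaches from about 300 to 875 mm from the base axis. Payload 4.2 kg.
Tool frame: the origin (TCP) lies midway between the tips of the shut fingers; the grasp point (between the pads) lies 19 mm behind it; z points along the fingers, y is the line along which they close (so a half turn about z gives the same grasp; the last joint's range is limited). The gripper opens to 85 mm and grips with 20 to 120 N. Pads are 22 mm wide; open, the fingers measure 114 mm over their backs; the gripper's body (76 mm by 85 mm) begins 54 mm behind the grasp point. The pads swing forward as they close: fully open they stand 13 mm farther back than shut.
Start: joints at [65.26, 18.312, 89.639, -0, 72.044, -1.146], TCP at [230.153, 526.945, 231.338] pointing down, gripper open.
Joint ranges: [-177.97, 177.97], [-48.28, 115.42], [12.27, 149.76], [-77.06, 257.06], [2.81, 150.46], [-146.56, 146.56]. Speed limits (degrees/s): [147.25, 147.25, 180, 180, 180, 180].

## Interface

Orientations are given as a 3x3 rotation matrix whose columns are the frame's x, y, z axes.
In Python, from bench import arm, imaging gives the robot as it stands.
- The arm moves only by the shell command python3 -m crank 'ROWS' [OPENING] [FORCE]. ROWS is JSON, a list of rows, each an object with "translation": the shift along the tool's x, y, z as a fraction of full scale, a list of three; "dr": the turn, a rotation vector about the tool's x, y, z as a fraction of full scale, a list of three. In form: [{"translation": [tx, ty, tz], "dr": [rx, ry, rz]}, ...]. A call has 1 to 20 rows; each row shifts and turns the commanded pose from where the row before left it, along the tool's axes as they then stand; what a row does not reach is not made up. Full scale, the value 1, is 150 mm for a shift and pi rad for a turn. A row lasts 1/10 s, in which the tool goes at most 50 mm and 8.59 degrees, less where a joint would pass 70% of its speed; a pose out of reach is approached as far as the arm can. A call with a number of a shift or a turn outside -1 to 1 is refused whole. A call with a gripper value outside its range is refused whole. OPENING is the opening, from -1 (shut) to 1 (fully open), set as the call begins (- or left out, the last holds). The fingers move at their own pace and stop on an object; FORCE is the grip in N (left out, the last holds). Time passes only in rows, so rows that do not move let the fingers close. It gives the time, the measured TCP pose, the force, the opening and the grip force at its end, in the units of the state.
- arm.read_state(): the state, without advancing time (a new reading comes with each control period).
- imaging.read_camera(name): name is "scene" or "top"; returns the picture (420x560x3 uint8, red, green, blue); there is no depth.
- imaging.calibration(name): a dict with "fx", "fy", "cx", "cy" (pixels), "world_to_cam" (4x4, takes a point from world to camera coordinates). Camera axes: x right, y up, looking along -z (the intrinsics and any distortion apply to the point x, -y, -z); pixel columns grow to the right and rows downward; lengths in mm; the calibration is good to about 2 mm. A picture is of the moment at which its call begins. calibration takes no time and is no camera call.
- arm.hand_in(): hands the job in; it is judged then, once.
The state is a dict: "time_s": time; "joints": joint angles; "joint_velocities": joint speeds; "joint_efforts": joint torques, N m; "tcp_pos": TCP position; "eef_rot": TCP orientation; "ft_force": force on the tool from outside, world axes, zero at the start; "ft_torque": the same for the moment, N m; "opening": finger opening in mm; "grip_force": force on a finger pad.
Only numpy, scipy, OpenCV 4.12 (cv2) and the standard library are available. Lean on these libraries where they do the work, as an engineer would, in place of code of your own. Each camera call takes 0.05 s, during which the arm holds its last target. There are 200 camera calls.

## Task

Load the blue round bar for cross-drilling without picking it up: push it by its side with the fingertips so that it rolls along the bench, up the ramp of the white V-block and down into the groove. Then push on its end so that it slides along the groove until it is right up against the steel end stop, and leave it lying there. Never lift the bar or send it flying, and leave everything else on the bench where it is.

Things in the scene. Friction and masses are not known exactly. Their poses are not given: they have to be found in the camera images.
- bar: loose round bar blank, smooth slippery blue plastic, 45 mm diameter, 180 mm long, 0.3 to 0.55 kg, lying on the bench on the V-block's ramp side, roughly parallel to the groove, its end short of the line of the end stop. Origin at its centre; x runs along the bar, y and z turn as it rolls; a white line is painted along its +z side, uppermost at the start. Pushed slowly it rolls; let go, it soon stops
- vblock: white plastic V-block, fixed, 170 mm long (x = -85 to 85 mm). Origin at bench level under the groove's bottom line, half-way along it; x along the groove to the end stop, y across it, away from the ramp (the way the bar has to roll), z up. Groove bottom 3 mm above the bench, both flanks at 30 degrees to the bench. A bar lying in it has its axis at y = 0, 29 mm above the bench
- ramp_toe (a point): foot of the V-block's lead-in ramp, at bench level, half-way along the block, 81 mm before the groove's bottom line; axes as the V-block's
- crest (a point): top edge of the ramp where the groove begins, half-way along the block, 12.5 mm above the bench and 16.5 mm before the groove's bottom line; from here a bar rolls down into the groove by itself; axes as the V-block's
- cheek (a point): front edge of the V-block's flat-topped far cheek, half-way along the block, 30 mm above the bench and 47 mm beyond the groove's bottom line; the cheek runs 31 mm further; axes as the V-block's
- stop_face (a point): point on the end stop's inner face that the middle of the bar's end meets, 29 mm above the bench, 85 mm along x from the block's origin. The stop is a steel plate 8 mm thick, 62 mm wide (y = -23 to 39 mm), 48 mm high. A bar against it sticks out 10 mm beyond the block's open -x end, over bare bench; axes as the V-block's
- offcut_grey: bystander, to be left where it is: standing grey plastic bar offcut, 40 mm diameter, 75 mm tall. Origin at the centre of its underside
- offcut_white: bystander, to be left where it is: standing white plastic bar offcut, 50 mm diameter, 60 mm tall. Origin at the centre of its underside
- spray_can: bystander, to be left where it is: aluminium spray can with a yellow band and a red cap, 56 mm diameter, 160 mm tall, standing. Origin at the centre of its underside
- ferrule: bystander, to be left where it is: stainless pipe ferrule standing on its flange, 64 mm diameter, 28 mm tall. Origin at the centre of its underside
- wrench: bystander, to be left where it is: steel wrench, 170 mm long, lying. Origin at the centre of its underside
- screwdriver: bystander, to be left where it is: screwdriver with an orange handle, 190 mm long, lying. Origin at the centre of its underside
- square: bystander, to be left where it is: black and steel marking-out square, 120 mm blade, lying flat. Origin at the middle of the black stock, on its underside
- tray: bystander, to be left where it is: yellow parts tray, 120 x 160 x 45 mm, with plastic plugs in it. Origin at the centre of its underside
There are look-alikes about, which are no part of the job. What is meant by the bar is not turquoise, and is the larger of those in its own colour.

How it is judged (in metres and radians):
On the way, in this order (a step that is already met when the one before it is completed fails the run):
1. the bar, pushed along the bench, has rolled at least a quarter turn about its own axis before it reaches the ramp (angle between bar's own z axis and vertical above 1.5 rad and y of bar in the frame of vblock below -0.08 m and height (world z) of bar below 0.028 m).
2. the bar has dropped into the groove of the V-block (y of bar in the frame of vblock between -0.006 and 0.006 m and z of bar in the frame of vblock below 0.033 m and angle between the x axis of bar and the x axis of vblock, either way round below 0.06 rad), for 0.2 s.
At the end, for the whole second after the job is handed in: The bar lies at rest in the groove (axis within 6 mm of the groove's centre plane, parallel to it within 0.06 rad, axis height 25 to 33 mm above the bench, so touching both flanks) with its end within 3.5 mm of the end stop (all of step 2 and z of bar in the frame of vblock above 0.025 m and x of bar in the frame of vblock between -0.0085 and -0.002 m and linear speed of bar below 0.02 m/s).
It fails at once if the bar is lifted: more than 9 mm off the bench before the ramp, or more than 13 mm above the crest of the block (height (world z) of bar above 0.048 m or (y of bar in the frame of vblock below -0.11 m and height (world z) of bar above 0.0315 m)).
It fails at once if the bar is up-ended (its axis more than 0.37 rad from level) (angle between bar's own x axis and vertical below 1.2 rad or angle between bar's own x axis and vertical above 1.94 rad).
It fails at once if the bar is sent flying (faster than 0.6 m/s) (linear speed of bar above 0.6 m/s).
It fails at once if something else on the bench is moved by more than 15 mm (distance of any of offcut_grey, offcut_white, spray_can, ferrule, wrench, screwdriver, square, tray from where it was at the start of the episode above 0.015 m).
It also fails if it takes over 58 s, if anything falls off the work surface, if the arm or the gripper's body presses on something with over 40 N, if the wrist force passes 120 N, or if a joint passes its speed limit or range.

## Working session

There is one attempt and no reset: what is moved stays moved. The work goes in short steps, Python scripts to look and compute and a shell command to move; the robot and the scene stay as the last step left them, time stands still between calls to the robot, and variables do not carry over. Pictures are saved under pics/ and viewed, at most 11 in all, crops included, and the job is handed in when it is done.

```bash
ls; mkdir -p pics
python3 - <<'E'
from bench import arm, imaging
import cv2
for n in ("top","scene"):
    im=imaging.read_camera(n); cv2.imwrite(f"pics/{n}0.png",cv2.resize(im[:,:,::-1],(800,600),interpolation=cv2.INTER_CUBIC)); cv2.imwrite(f"{n}_raw.png",im[:,:,::-1])
    c=imaging.calibration(n); print(n,c)
s=arm.read_state(); print(s['time_s'],s['tcp_pos'],s['eef_rot'],s['opening'])
E
```

```text
pics
top {'fx': 418.4769818849102, 'fy': 418.4769818849102, 'cx': 276.473712251739, 'cy': 210.51467077514604, 'world_to_cam': array([[ 1.14316618e-02, -9.99886213e-01, -9.84262196e-03,
        -2.96435358e+01],
       [ 9.89434736e-01,  9.88835824e-03,  1.44641361e-01,
        -5.24246922e+02],
       [-1.44527576e-01, -1.13921232e-02,  9.89435192e-01,
        -1.24555374e+03],
       [ 0.00000000e+00,  0.00000000e+00,  0.00000000e+00,
         1.00000000e+00]])}
scene {'fx': 448.7277951041474, 'fy': 448.7277951041474, 'cx': 284.07074429915616, 'cy': 212.4224852852098, 'world_to_cam': array([[-2.14996951e-01,  9.76600961e-01, -5.18405172e-03,
         1.35313152e+02],
       [-5.46621334e-01, -1.15935485e-01,  8.29315429e-01,
         2.47300379e+02],
       [ 8.09309229e-01,  1.81134002e-01,  5.58756695e-01,
        -1.62377249e+03],
       [ 0.00000000e+00,  0.00000000e+00,  0.00000000e+00,
         1.00000000e+00]])}
0.1 [229.96771752 526.55527572 230.57147382] [[-9.16408685e-01  4.00243293e-01 -6.54356586e-04]
 [ 4.00243828e-01  9.16407543e-01 -1.44656316e-03]
 [ 2.06801100e-05 -1.58754522e-03 -9.99998740e-01]] 85.23644580274089
```

View pics/top0.png

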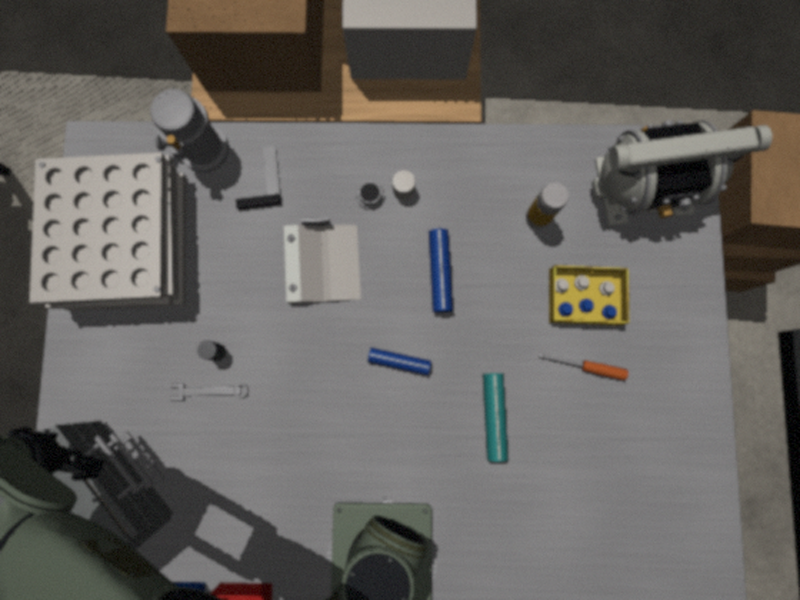

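View pics/scene0.png

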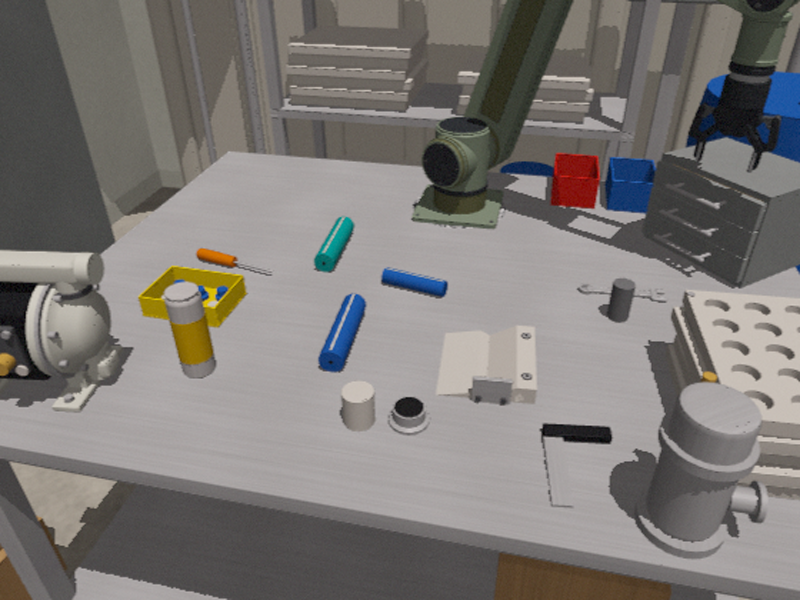

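Run:
```python
import cv2
t=cv2.imread("top_raw.png");s=cv2.imread("scene_raw.png")
# top crop cols190-350 rows 140-270 x5 ; scene crop cols 210-390 rows 180-310 x4.4
cv2.imwrite("pics/topc.png",cv2.resize(t[145:265,190:350],None,fx=5,fy=5,interpolation=cv2.INTER_CUBIC))
cv2.imwrite("pics/scenec.png",cv2.resize(s[180:300,220:380],None,fx=5,fy=5,interpolation=cv2.INTER_CUBIC))
```

```text
(no output)
```

View pics/topc.png

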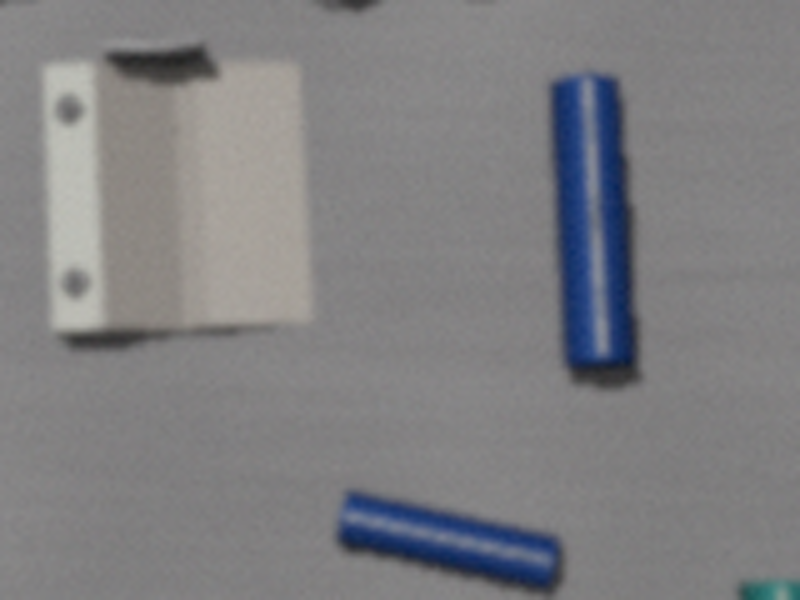

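View pics/scenec.png

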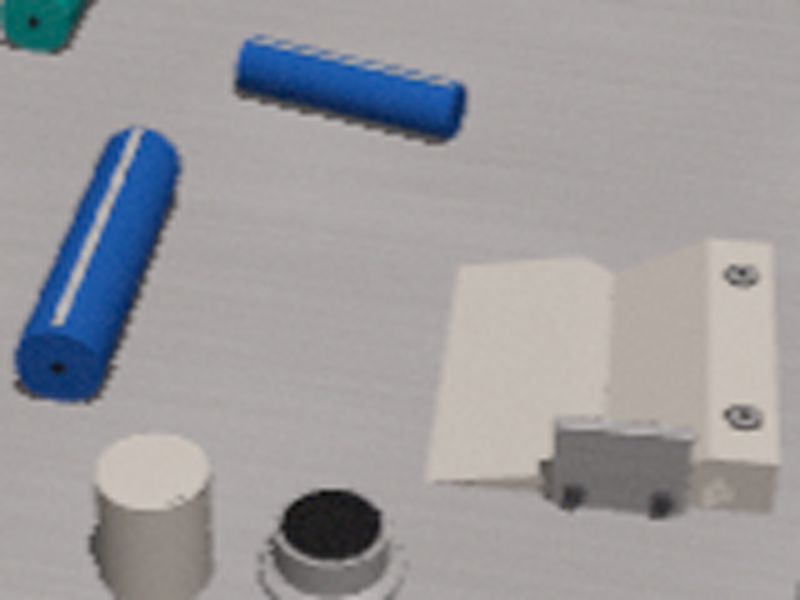

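The candidates in the raw top image are large blue (308,188), small blue (280,253) and turquoise (347,292). The bar is the large blue one: it is not turquoise and is the bigger of the two blues. The block's toe edge runs from (300,62) to (313,322) in the top crop, and the stop is at the top (world +x).

```bash
cat > h.py <<'E'
import numpy as np
from bench import arm, imaging
from scipy.optimize import least_squares
C={n:imaging.calibration(n) for n in("top","scene")}
def ray(n,u,v):
    c=C[n];W=c['world_to_cam'];R=W[:3,:3]
    return -R.T@W[:3,3], R.T@np.array([(u-c['cx'])/c['fx'],-(v-c['cy'])/c['fy'],-1])
def onz(n,u,v,z):
    o,d=ray(n,u,v);return o+d*(z-o[2])/d[2]
def proj(n,p):
    c=C[n];q=c['world_to_cam'][:3,:3]@p+c['world_to_cam'][:3,3]
    return np.array([c['cx']+c['fx']*q[0]/-q[2],c['cy']+c['fy']*q[1]/q[2]])
def tri(t,s):
    f=lambda p:np.r_[proj("top",p)-t,proj("scene",p)-s]
    r=least_squares(f,[450,-50,20.]);return r.x,np.sqrt(2*r.cost)
T=lambda c,r:(190+c/5-.4,145+r/5-.4)
S=lambda c,r:(220+c/5-.4,180+r/5-.4)
E
python3 - <<'E'
from h import *
np.set_printoptions(precision=1,suppress=True)
for nm,t,s,z in [("toe-",(313,322),(460,265),0),("toe+",(300,62),(430,482),0),("chk-",(104,330),(706,241),30),("chk+",(97,62),(700,460),30),("out-",(53,332),(773,243),30),("out+",(42,65),(777,465),30),("bar-",(603,362),(138,130),45),("bar+",(590,76),(59,325),45)]:
    print(nm,*tri(T(*t),S(*s)),onz("top",*T(*t),z),onz("scene",*S(*s),z))
E
```

```text
toe- [534.5  53.4  -2.5] 0.00217956720619302 [534.2  53.2   0. ] [537.9  53.9   0. ]
toe+ [704.   66.8  -3.2] 0.6220176585451694 [703.4  65.    0. ] [707.3  68.2   0. ]
chk- [524.3 179.8  24.9] 0.5700367623456232 [523.4 180.3  30. ] [531.7 179.   30. ]
chk+ [695.3 189.9  25.7] 0.5718988592941536 [693.9 190.6  30. ] [700.5 189.2  30. ]
out- [522.2 212.5  27.1] 0.03485179280461773 [521.8 211.8  30. ] [526.4 212.5  30. ]
out+ [692.7 224.1  26.9] 0.6998049200566415 [691.7 225.2  30. ] [696.7 223.   30. ]
bar- [ 505.6 -128.4   39.4] 0.5041685224855565 [ 504.6 -126.9   45. ] [ 514.  -126.6   45. ]
bar+ [ 683.4 -117.3   43.6] 0.7165266090900598 [ 683.5 -118.9   45. ] [ 684.9 -115.6   45. ]
```

```bash
python3 -m crank '[{"translation":[0,0,0],"dr":[0,0,0.0434]},{"translation":[0,0,0],"dr":[0,0,0.0434]},{"translation":[0,0,0],"dr":[0,0,0.0434]},{"translation":[0,0,0],"dr":[0,0,0.0434]},{"translation":[0,0,0],"dr":[0,0,0.0434]},{"translation":[0,0,0],"dr":[0,0,0.0434]},{"translation":[0,0,0],"dr":[0,0,0.0434]},{"translation":[0,0,0],"dr":[0,0,0.0434]}]' 1
python3 -m crank '[{"translation":[-0.246,0.107,0],"dr":[0,0,0]},{"translation":[-0.246,0.107,0],"dr":[0,0,0]},{"translation":[-0.246,0.107,0],"dr":[0,0,0]},{"translation":[-0.246,0.107,0],"dr":[0,0,0]},{"translation":[-0.246,0.107,0],"dr":[0,0,0]},{"translation":[-0.246,0.107,0],"dr":[0,0,0]},{"translation":[-0.246,0.107,0],"dr":[0,0,0]},{"translation":[-0.246,0.107,0],"dr":[0,0,0]},{"translation":[-0.246,0.107,0],"dr":[0,0,0]},{"translation":[-0.246,0.107,0],"dr":[0,0,0]},{"translation":[-0.246,0.107,0],"dr":[0,0,0]},{"translation":[-0.246,0.107,0],"dr":[0,0,0]},{"translation":[-0.246,0.107,0],"dr":[0,0,0]},{"translation":[-0.246,0.107,0],"dr":[0,0,0]},{"translation":[-0.246,0.107,0],"dr":[0,0,0]},{"translation":[-0.246,0.107,0],"dr":[0,0,0]},{"translation":[-0.246,0.107,0],"dr":[0,0,0]},{"translation":[-0.246,0.107,0],"dr":[0,0,0]},{"translation":[-0.246,0.107,0],"dr":[0,0,0]},{"translation":[-0.246,0.107,0],"dr":[0,0,0]}]'
cat >> h.py <<'E'
O=np.array([615,139.6,0]);a=np.radians(3.9)
V=np.array([[np.cos(a),np.sin(a),0],[-np.sin(a),np.cos(a),0],[0,0,1]])
def st():
    s=arm.read_state();np.set_printoptions(precision=2,suppress=True)
    R=s['eef_rot'];print(s['time_s'],"world",s['tcp_pos'],"v",V@(s['tcp_pos']-O),"toolx yaw",np.degrees(np.arctan2(R[1,0],R[0,0])),"z",R[:,2],"F",s['ft_force'],"open",s['opening'],"j6",s['joints'][5])
E
python3 -c "from h import *;st()"
```

```text
time_s: 0.9
tcp_pos: [230.0, 526.7, 230.8]
eef_rot: [[-0.063, 0.998, -0.0], [0.998, 0.063, -0.001], [-0.001, -0.001, -1.0]]
ft_force: [0.3, -0.1, 0.3]
opening: 85.2
grip_force: 0.0
time_s: 2.9
tcp_pos: [601.0, -189.0, 230.7]
eef_rot: [[-0.068, 0.998, -0.001], [0.998, 0.068, 0.001], [0.001, -0.001, -1.0]]
ft_force: [0.7, 0.4, 0.6]
opening: 85.3
grip_force: 0.0
2.9 world [ 601.03 -188.99  230.74] v [ -36.28 -326.87  230.74] toolx yaw 93.89312486807952 z [-0.  0. -1.] F [0.73 0.43 0.64] open 85.27436932757199 j6 -22.40437729592246
```

```bash
python3 -m crank '[{"translation":[0,0,0.27],"dr":[0,0,0]},{"translation":[0,0,0.27],"dr":[0,0,0]},{"translation":[0,0,0.27],"dr":[0,0,0]},{"translation":[0,0,0.27],"dr":[0,0,0]},{"translation":[0,0,0.2],"dr":[0,0,0]},{"translation":[0,0,0.13],"dr":[0,0,0]},{"translation":[0,0,0.07],"dr":[0,0,0]},{"translation":[0,0,0.03],"dr":[0,0,0]},{"translation":[0,0,0],"dr":[0,0,0]}]'
python3 - <<'E'
from h import *
import cv2
st()
t=imaging.read_camera("top")[:,:,::-1];s=imaging.read_camera("scene")[:,:,::-1]
cv2.imwrite("pics/both1.png",np.hstack([cv2.resize(t[145:265,210:350],(400,343)),cv2.resize(s[180:300,220:360],(400,343),interpolation=cv2.INTER_CUBIC)]))
E
```

```text
time_s: 3.8
tcp_pos: [600.9, -187.5, 4.8]
eef_rot: [[-0.068, 0.998, 0.0], [0.998, 0.068, 0.0], [0.0, 0.0, -1.0]]
ft_force: [-0.4, 0.7, 0.7]
opening: 85.3
grip_force: 0.0
3.8 world [ 600.9  -187.5     4.82] v [ -36.31 -325.38    4.82] toolx yaw 93.9113582536682 z [ 0.  0. -1.] F [-0.4   0.72  0.69] open 85.27224530421024 j6 -22.29379211951048
```

View pics/both1.png

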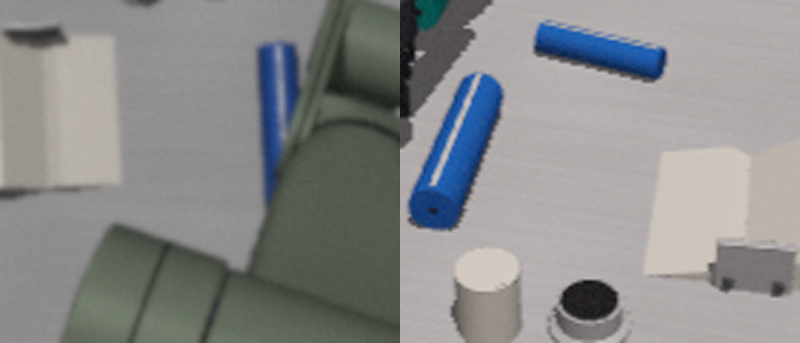

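```bash
python3 -m crank '[{"translation":[0.04,0,0],"dr":[0,0,0]},{"translation":[0.04,0,0],"dr":[0,0,0]},{"translation":[0.04,0,0],"dr":[0,0,0]},{"translation":[0.03,0,0],"dr":[0,0,0]},{"translation":[0.03,0,0],"dr":[0,0,0]},{"translation":[0.03,0,0],"dr":[0,0,0]},{"translation":[0.03,0,0],"dr":[0,0,0]},{"translation":[0.03,0,0],"dr":[0,0,0]},{"translation":[0.03,0,0],"dr":[0,0,0]},{"translation":[0.03,0,0],"dr":[0,0,0]},{"translation":[0.03,0,0],"dr":[0,0,0]},{"translation":[0.03,0,0],"dr":[0,0,0]},{"translation":[0.03,0,0],"dr":[0,0,0]},{"translation":[0.03,0,0],"dr":[0,0,0]},{"translation":[0.03,0,0],"dr":[0,0,0]},{"translation":[0.03,0,0],"dr":[0,0,0]},{"translation":[0.03,0,0],"dr":[0,0,0]},{"translation":[0.03,0,0],"dr":[0,0,0]},{"translation":[0.02,0,0],"dr":[0,0,0]},{"translation":[0.01,0,0],"dr":[0,0,0]}]'
python3 - <<'E'
from h import *
import cv2
st()
t=imaging.read_camera("top")[:,:,::-1];s=imaging.read_camera("scene")[:,:,::-1]
cv2.imwrite("pics/both2.png",np.hstack([cv2.resize(t[145:265,210:350],(400,343)),cv2.resize(s[180:300,220:360],(400,343),interpolation=cv2.INTER_CUBIC)]))
E
```

```text
time_s: 5.9
tcp_pos: [594.5, -97.3, 4.8]
eef_rot: [[-0.068, 0.998, -0.0], [0.998, 0.068, 0.0], [0.0, -0.0, -1.0]]
ft_force: [-0.2, 0.3, -0.8]
opening: 85.4
grip_force: 0.0
5.9 world [594.54 -97.25   4.78] v [ -36.52 -234.91    4.78] toolx yaw 93.92619645492744 z [-0.  0. -1.] F [-0.23  0.3  -0.76] open 85.42911720297067 j6 -14.321535342175755
```

View pics/both2.png

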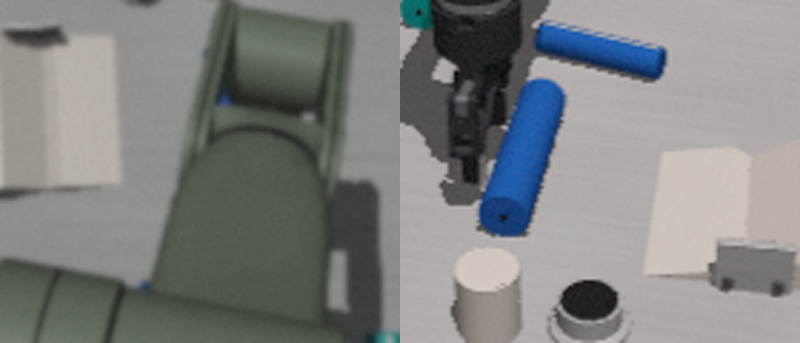

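```bash
python3 -c "
from h import *
np.set_printoptions(precision=1,suppress=True)
p=onz('scene',256.75-.4,255.6-.4,22.5);print(V@(p-O))
p=onz('scene',220+(33)*.35-.4,180+212*.35-.4,22.5);print('before',V@(p-O))"
python3 -m crank '[{"translation":[0.03,0,0],"dr":[0,0,0]},{"translation":[0.03,0,0],"dr":[0,0,0]},{"translation":[0.03,0,0],"dr":[0,0,0]},{"translation":[0.03,0,0],"dr":[0,0,0]},{"translation":[0.03,0,0],"dr":[0,0,0]},{"translation":[0.03,0,0],"dr":[0,0,0]},{"translation":[0.03,0,0],"dr":[0,0,0]},{"translation":[0.03,0,0],"dr":[0,0,0]},{"translation":[0.03,0,0],"dr":[0,0,0]},{"translation":[0.03,0,0],"dr":[0,0,0]},{"translation":[0.03,0,0],"dr":[0,0,0]},{"translation":[0.03,0,0],"dr":[0,0,0]},{"translation":[0.03,0,0],"dr":[0,0,0]},{"translation":[0.03,0,0],"dr":[0,0,0]},{"translation":[0.03,0,0],"dr":[0,0,0]},{"translation":[0.03,0,0],"dr":[0,0,0]},{"translation":[0.02,0,0],"dr":[0,0,0]},{"translation":[0.01,0,0],"dr":[0,0,0]}]'
python3 - <<'E'
from h import *
import cv2
st()
s=imaging.read_camera("scene")[:,:,::-1]
cv2.imwrite("pics/s3.png",cv2.resize(s[180:300,220:380],(800,600),interpolation=cv2.INTER_CUBIC))
E
```

```text
[  56.  -199.1   22.5]
before [  59.4 -259.8   22.5]
time_s: 7.8
tcp_pos: [589.3, -20.9, 4.8]
eef_rot: [[-0.068, 0.998, -0.0], [0.998, 0.068, 0.0], [0.0, -0.0, -1.0]]
ft_force: [-0.7, 0.1, 0.9]
opening: 85.5
grip_force: 0.0
7.8 world [589.3  -20.94   4.78] v [ -36.56 -158.42    4.78] toolx yaw 93.92620720024321 z [-0.  0. -1.] F [-0.66  0.14  0.93] open 85.54881598520532 j6 -7.090200008017849
```

View pics/s3.png

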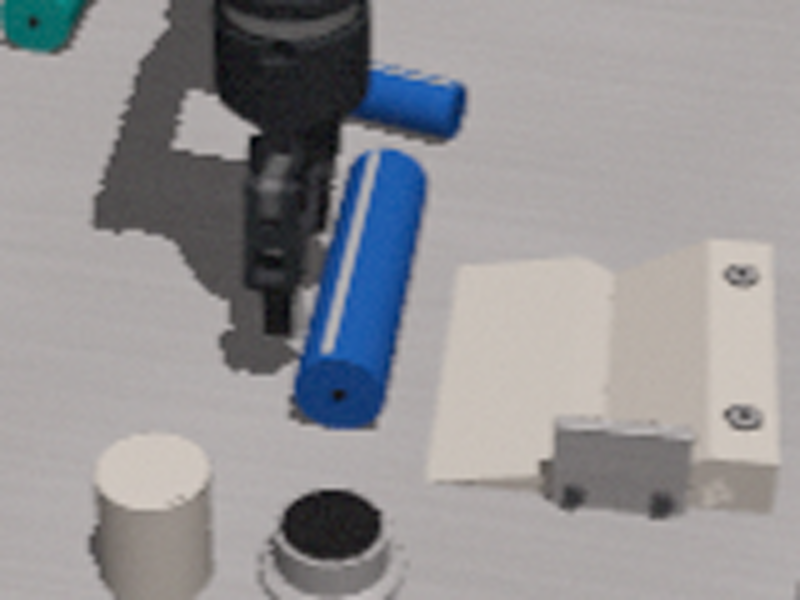

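```bash
python3 -m crank '[{"translation":[0.03,0,0],"dr":[0,0,0]},{"translation":[0.03,0,0],"dr":[0,0,0]},{"translation":[0.03,0,0],"dr":[0,0,0]},{"translation":[0.03,0,0],"dr":[0,0,0]},{"translation":[0.03,0,0],"dr":[0,0,0]},{"translation":[0.03,0,0],"dr":[0,0,0]},{"translation":[0.03,0,0],"dr":[0,0,0]},{"translation":[0.03,0,0],"dr":[0,0,0]},{"translation":[0.03,0,0],"dr":[0,0,0]},{"translation":[0.03,0,0],"dr":[0,0,0]},{"translation":[0.03,0,0],"dr":[0,0,0]},{"translation":[0.03,0,0],"dr":[0,0,0]},{"translation":[0.03,0,0],"dr":[0,0,0]},{"translation":[0.03,0,0],"dr":[0,0,0]},{"translation":[0.03,0,0],"dr":[0,0,0]},{"translation":[0.03,0,0],"dr":[0,0,0]},{"translation":[0.03,0,0],"dr":[0,0,0]},{"translation":[0.03,0,0],"dr":[0,0,0]},{"translation":[0.03,0,0],"dr":[0,0,0]},{"translation":[0.03,0,0],"dr":[0,0,0]}]'
python3 -m crank '[{"translation":[0.02,0,0],"dr":[0,0,0]},{"translation":[0.02,0,0],"dr":[0,0,0]},{"translation":[0.02,0,0],"dr":[0,0,0]},{"translation":[0.02,0,0],"dr":[0,0,0]},{"translation":[0.02,0,0],"dr":[0,0,0]},{"translation":[0.02,0,0],"dr":[0,0,0]},{"translation":[0.02,0,0],"dr":[0,0,0]},{"translation":[0,0,0],"dr":[0,0,0]}]'
python3 - <<'E'
from h import *
import cv2
st()
s=imaging.read_camera("scene")[:,:,::-1]
cv2.imwrite("pics/s4.png",cv2.resize(s[180:300,220:380],(800,600),interpolation=cv2.INTER_CUBIC))
E
```

```text
time_s: 9.85
tcp_pos: [583.2, 68.9, 4.8]
eef_rot: [[-0.068, 0.998, -0.0], [0.998, 0.068, 0.0], [0.0, -0.0, -1.0]]
ft_force: [0.0, -3.7, 1.6]
opening: 85.6
grip_force: 1.7
time_s: 10.65
tcp_pos: [581.4, 90.3, 4.5]
eef_rot: [[-0.068, 0.998, -0.001], [0.998, 0.068, 0.001], [0.001, -0.001, -1.0]]
ft_force: [0.2, 1.0, 0.9]
opening: 85.4
grip_force: 0.0
10.65 world [581.35  90.28   4.49] v [-36.92 -46.91   4.49] toolx yaw 93.92611716930311 z [-0.  0. -1.] F [0.17 1.01 0.94] open 85.36184820044632 j6 3.7050673830116687
```

View pics/s4.png

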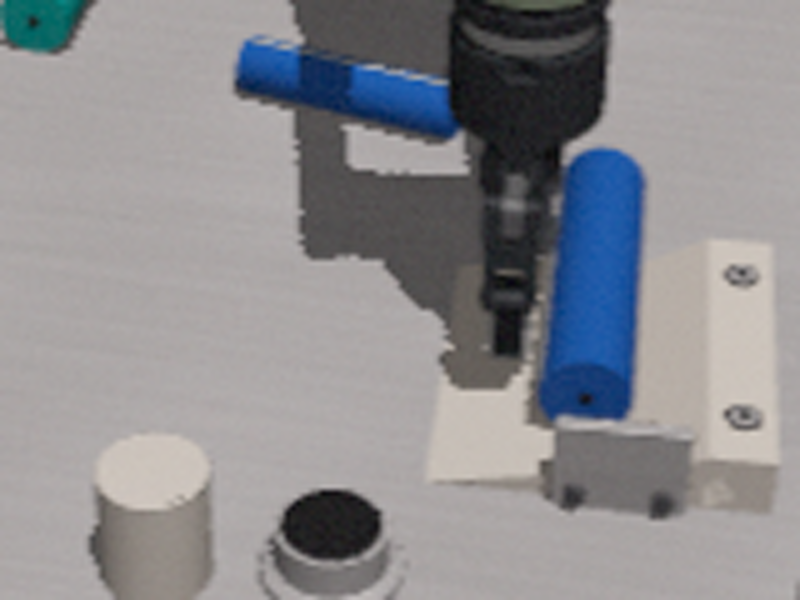

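```bash
python3 -c "
from h import *
np.set_printoptions(precision=1,suppress=True)
print(V@(onz('scene',*S(587,398),29)-O))
for c in [(345,495),(340,545),(560,540),(550,588)]: print('small',V@(onz('top',*T(*c),15)-O))
print('stop top',V@(onz('scene',*S(558,419),48)-O),V@(onz('scene',*S(692,430),48)-O))"
```

```text
[51.4 -8.7 29. ]
small [-197.9  -96.1   15. ]
small [-228.4  -91.5   15. ]
small [-233.1 -226.8   15. ]
small [-262.  -218.8   15. ]
stop top [ 90.8 -20.7  48. ] [89.8 38.6 48. ]
```

```bash
python3 -m crank '[{"translation":[-0.1,0,0],"dr":[0,0,0]},{"translation":[-0.1,0,0],"dr":[0,0,0]},{"translation":[-0.1,0,0],"dr":[0,0,0]},{"translation":[0,0,-0.25],"dr":[0,0,0]},{"translation":[0,0,-0.25],"dr":[0,0,0]},{"translation":[0,0,-0.25],"dr":[0,0,0]},{"translation":[0,0,-0.25],"dr":[0,0,0]},{"translation":[0.123,-0.184,0],"dr":[0,0,0]},{"translation":[0.123,-0.184,0],"dr":[0,0,0]},{"translation":[0.123,-0.184,0],"dr":[0,0,0]},{"translation":[0.123,-0.184,0],"dr":[0,0,0]},{"translation":[0.123,-0.184,0],"dr":[0,0,0]},{"translation":[0,0,0],"dr":[0,0,0]},{"translation":[0,0,0],"dr":[0,0,0]},{"translation":[0,0,0],"dr":[0,0,0]}]' -1
python3 - <<'E'
from h import *
import cv2
st()
t=imaging.read_camera("top")[:,:,::-1]
s=imaging.read_camera("scene")[:,:,::-1]
cv2.imwrite("pics/b5.png",np.hstack([cv2.resize(t[145:245,190:270],(400,500)),cv2.resize(s[200:300,300:380],(400,500),interpolation=cv2.INTER_CUBIC)]))
E
```

```text
time_s: 12.2
tcp_pos: [442.0, 126.4, 155.0]
eef_rot: [[-0.067, 0.998, 0.001], [0.998, 0.067, 0.0], [0.0, 0.001, -1.0]]
ft_force: [-0.2, -0.2, -0.4]
opening: -0.1
grip_force: 0.0
12.2 world [442.04 126.41 155.05] v [-173.46   -1.4   155.05] toolx yaw 93.84186131731929 z [ 0.  0. -1.] F [-0.17 -0.21 -0.43] open -0.09559261947533357 j6 10.694878603707048
```

View pics/b5.png

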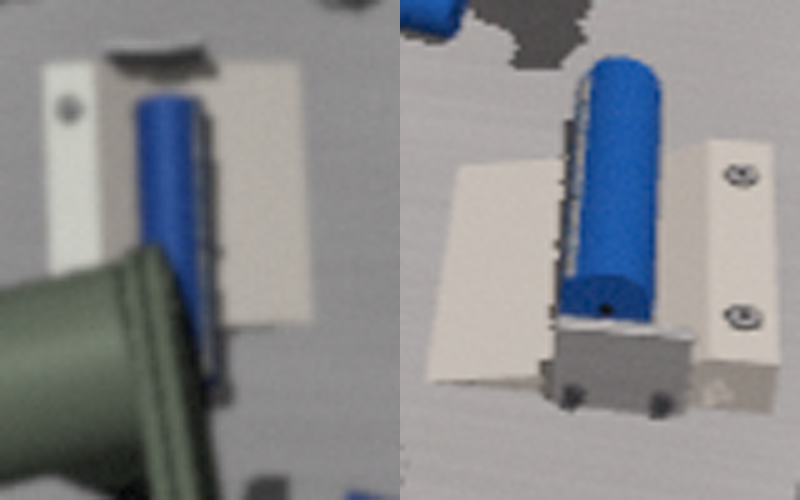

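```bash
python3 -c "
from h import *
np.set_printoptions(precision=1,suppress=True)
print(V@(onz('scene',*S(607,410),29)-O))
for c in [(138,98),(200,98)]: print(V@(onz('top',*T(*c),40)-O))"
python3 -m crank '[{"translation":[0.01,0,0.25],"dr":[0,0,0]},{"translation":[0,0,0.25],"dr":[0,0,0]},{"translation":[0,0,0.2],"dr":[0,0,0]},{"translation":[0,0,0.1],"dr":[0,0,0]},{"translation":[0,0,0.06],"dr":[0,0,0]},{"translation":[0,0,0],"dr":[0,0,0]}]'
```

```text
[58.7  0.9 29. ]
[54.7 19.1 40. ]
[ 52.4 -19.5  40. ]
time_s: 12.9
tcp_pos: [440.8, 128.2, 24.8]
eef_rot: [[-0.068, 0.998, -0.002], [0.998, 0.068, -0.0], [-0.0, -0.002, -1.0]]
ft_force: [-0.5, 0.3, 0.8]
opening: 0.0
grip_force: 0.0
```

```bash
python3 -m crank '[{"translation":[0,0.03,0],"dr":[0,0,0]},{"translation":[0,0.03,0],"dr":[0,0,0]},{"translation":[0,0.03,0],"dr":[0,0,0]},{"translation":[0,0.03,0],"dr":[0,0,0]},{"translation":[0,0.03,0],"dr":[0,0,0]},{"translation":[0,0.03,0],"dr":[0,0,0]},{"translation":[0,0.03,0],"dr":[0,0,0]},{"translation":[0,0.03,0],"dr":[0,0,0]},{"translation":[0,0.03,0],"dr":[0,0,0]},{"translation":[0,0.03,0],"dr":[0,0,0]}]'
python3 -m crank '[{"translation":[0,0.02,0],"dr":[0,0,0]},{"translation":[0,0.02,0],"dr":[0,0,0]},{"translation":[0,0,0],"dr":[0,0,0]}]'
python3 - <<'E'
from h import *
import cv2
st()
s=imaging.read_camera("scene")[:,:,::-1];t=imaging.read_camera("top")[:,:,::-1]
cv2.imwrite("pics/b6.png",np.hstack([cv2.resize(t[145:245,190:270],(400,500)),cv2.resize(s[200:300,300:380],(400,500),interpolation=cv2.INTER_CUBIC)]))
E
```

```text
time_s: 13.9
tcp_pos: [484.4, 131.4, 25.5]
eef_rot: [[-0.068, 0.998, -0.003], [0.998, 0.068, -0.001], [-0.0, -0.003, -1.0]]
ft_force: [-4.3, -0.9, 1.0]
opening: 0.3
grip_force: 2.0
time_s: 14.2
tcp_pos: [492.5, 132.2, 25.7]
eef_rot: [[-0.068, 0.998, 0.001], [0.998, 0.068, 0.0], [0.0, 0.001, -1.0]]
ft_force: [-0.5, 0.2, -1.2]
opening: 0.1
grip_force: 0.4
14.2 world [492.48 132.19  25.74] v [-122.74    0.94   25.74] toolx yaw 93.90952212304806 z [ 0.  0. -1.] F [-0.48  0.24 -1.23] open 0.061416513349607585 j6 9.82965890278423
```

View pics/b6.png

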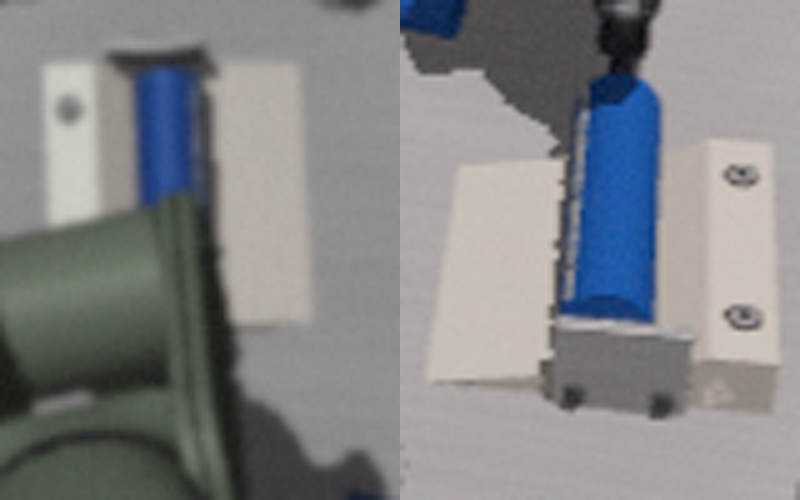

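The bar is sliding along the groove. In the top view its end is at row 69, about 14 mm short of the stop. From here I advance slowly and watch the force.

```bash
python3 -m crank '[{"translation":[0,0.012,0],"dr":[0,0,0]},{"translation":[0,0.012,0],"dr":[0,0,0]},{"translation":[0,0.012,0],"dr":[0,0,0]},{"translation":[0,0.012,0],"dr":[0,0,0]},{"translation":[0,0.012,0],"dr":[0,0,0]}]'
python3 -m crank '[{"translation":[0,0.01,0],"dr":[0,0,0]}]'
python3 -m crank '[{"translation":[0,0.01,0],"dr":[0,0,0]}]'
python3 -c "from h import *;st()"
```

```text
time_s: 14.8
tcp_pos: [500.7, 132.7, 25.8]
eef_rot: [[-0.068, 0.998, -0.0], [0.998, 0.068, 0.0], [0.0, -0.0, -1.0]]
ft_force: [-4.9, -0.3, 2.1]
opening: 0.3
grip_force: 2.1
time_s: 14.9
tcp_pos: [502.3, 132.9, 25.8]
eef_rot: [[-0.068, 0.998, -0.0], [0.998, 0.068, 0.0], [0.0, -0.0, -1.0]]
ft_force: [-3.7, -0.1, 0.9]
opening: -0.0
grip_force: 2.1
time_s: 15.0
tcp_pos: [503.7, 133.0, 25.8]
eef_rot: [[-0.068, 0.998, -0.0], [0.998, 0.068, 0.0], [0.0, -0.0, -1.0]]
ft_force: [-3.7, -0.2, 2.4]
opening: -0.0
grip_force: 2.2
15.0 world [503.69 132.95  25.84] v [-111.5     0.94   25.84] toolx yaw 93.90800686327134 z [-0.  0. -1.] F [-3.74 -0.24  2.38] open -0.00363608900980976 j6 9.601652347337502
```

Sliding force is about 4 N, so I continue in 1 mm steps until it jumps.

```bash
python3 -m crank '[{"translation":[0,0.007,0],"dr":[0,0,0]}]' | grep -E 'tcp|ft'
python3 -m crank '[{"translation":[0,0.007,0],"dr":[0,0,0]}]' | grep -E 'tcp|ft'
python3 -m crank '[{"translation":[0,0.007,0],"dr":[0,0,0]}]' | grep -E 'tcp|ft'
```

```text
tcp_pos: [504.8, 133.1, 25.8]
ft_force: [-4.1, 0.2, 2.5]
tcp_pos: [505.7, 133.1, 25.8]
ft_force: [-4.0, 0.3, 2.9]
tcp_pos: [506.2, 133.1, 25.7]
ft_force: [-6.1, 0.4, 5.1]
```

```bash
python3 -m crank '[{"translation":[0,0.006,0],"dr":[0,0,0]}]' | grep -E 'tcp|ft'
```

```text
tcp_pos: [506.2, 133.0, 25.6]
ft_force: [-8.2, 0.7, 4.9]
```

```bash
python3 -m crank '[{"translation":[0,0.007,0],"dr":[0,0,0]},{"translation":[0,0,0],"dr":[0,0,0]}]' | grep -E 'tcp|ft'
python3 -m crank '[{"translation":[0,-0.01,0],"dr":[0,0,0]},{"translation":[0,-0.02,0],"dr":[0,0,0]},{"translation":[0,-0.05,0],"dr":[0,0,0]},{"translation":[0,-0.15,0],"dr":[0,0,0]},{"translation":[0,-0.2,0],"dr":[0,0,0]},{"translation":[0,0,-0.2],"dr":[0,0,0]},{"translation":[0,0,-0.25],"dr":[0,0,0]},{"translation":[0,0,-0.25],"dr":[0,0,0]},{"translation":[0,0,-0.25],"dr":[0,0,0]},{"translation":[0,0,-0.2],"dr":[0,0,0]},{"translation":[0,0,0],"dr":[0,0,0]}]' | grep -E 'tcp|ft'
python3 - <<'E'
from h import *
import cv2
st()
s=imaging.read_camera("scene")[:,:,::-1];t=imaging.read_camera("top")[:,:,::-1]
cv2.imwrite("pics/b7.png",np.hstack([cv2.resize(t[145:245,190:270],(400,500)),cv2.resize(s[200:300,300:380],(400,500),interpolation=cv2.INTER_CUBIC)]))
E
```

```text
tcp_pos: [506.1, 133.0, 25.4]
ft_force: [-9.8, 0.9, 5.7]
tcp_pos: [447.6, 129.6, 202.9]
ft_force: [0.8, -0.3, -0.6]
16.7 world [447.62 129.64 202.91] v [-167.67    1.45  202.91] toolx yaw 93.90695636764379 z [ 0.01  0.   -1.  ] F [ 0.8 -0.3 -0.6] open 0.07310872508660164 j6 10.841259276132616
```

View pics/b7.png

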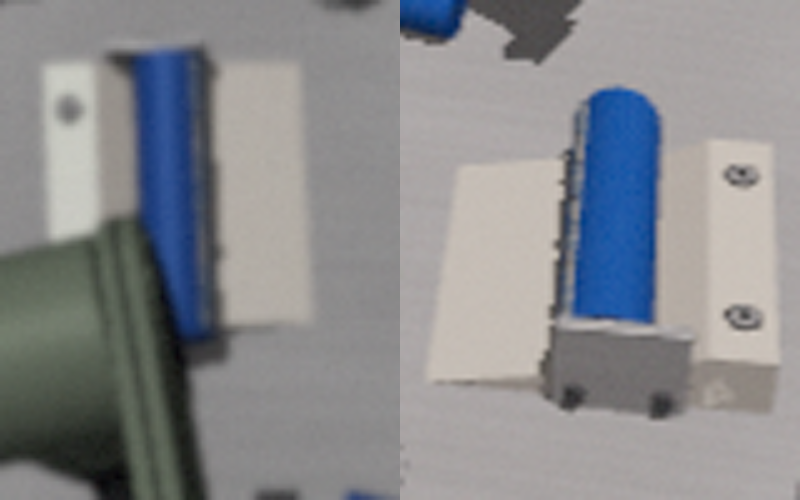

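The bar lies in the groove with no gap at the stop: its end is at row 48 in the top view and row 322 in the scene view. The force rose to 10 N with no further motion.

```bash
python3 -c "from bench import arm;print(arm.hand_in())"
```

```text
the job is handed in; nothing more can be done
None
```

The job is handed in: I rolled the blue bar up the ramp into the groove and slid it up against the end stop; force and final pictures show it seated, but the hand-in gave no verdict.

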